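# Clamp the neck block in the notched jig

## Task

Clamp the dark wooden neck block in the jig: hold the release lever of the sliding clamp squeezed against its grip plate, slide the clamp so that its sprung cork jaw pushes the block fully home against the fence and its spring is well compressed but not bottomed, and let go with the pawl fully down in a notch so that it stays clamped. Feel for the notch: go gently, neither crush the block nor force the clamp against a caught pawl, and leave the other things on the bench alone.

Things in the scene. Friction and masses are not known exactly. Their poses are not given: they have to be found in the camera images.
- jig: Clamping jig fixed to the bench: plywood base 170 x 420 x 18 mm. Origin: centre of its underside, z up. Its y axis is the sliding direction, +y towards the fence; x is across (release lever and notched strip on the +x side). Two ledges 10 mm high, inner faces at x = -34 and +34 mm, y = 55 to 170, keep the block in line.
- fence (a point): Foot of the fence's inner face, mid-width, on top of the base (jig frame 0, 170, 18 mm). The fence is a wooden wall over the whole width, top 63 mm above the bench.
- strip (a point): Nominal middle of the steel notched strip fixed on the base (jig frame 54, -40, 54 mm): 230 mm long in y, x = 46 to 62, top 54 mm above the bench. Notches open to -x, 8 deep, 9 wide, every 18 mm, about jig y = -80 to +60; at the -y end a 55 mm long parking notch. Screwed on through slots: the real notches lie up to 7 mm either way in y, not measured; find them by feel or sight.
- carriage (a joint): Travel of the sliding clamp along jig +y, m, 0 to 0.17; starts at 0.002 to 0.028 in the parking notch. The clamp is an aluminium block 56 (x) x 70 (y) mm, its centre at jig y = -125 mm + travel; about 7 N of friction to slide. A caught pawl locks it with +-1 mm of play (more in the parking notch).
- grip (a point): Point on the clamp's centre line in x and y, 96 mm above the bench, moving with the clamp, axes as the jig's. The grip plate (-x side, fixed to the clamp) and the lever (+x side) stand either side of it: 44 mm over both outer faces at rest, 32 mm when squeezed to the stop. The squeezing surfaces end 117 mm above the bench.
- plate_face (a point): Middle of the grip plate's outer face, 18 mm to -x of point grip. The plate is 8 mm thick, 52 mm long in y, 41 to 117 mm above the bench. At its ends two cheeks stand out 17 mm to -x, 40 mm apart inside, room for one finger between: they can be pushed in y to nudge the clamp when nothing is squeezed.
- lever_face (a point): Middle of the lever's outer face, 26 mm to +x of point grip at rest, 14 mm when squeezed. The lever is a steel plate 8 mm thick, 30 mm long in y, 49 to 117 mm above the bench.
- lever (a joint): Squeeze of the release lever, m: 0 at rest with the pawl fully down in a notch, 0.012 at its stop; moves to jig -x, towards the grip plate. Spring 7 N at rest, 11 N squeezed. Above 0.007 the pawl is clear of the teeth; let go between notches it rests on a tooth at about 0.007 and drops to 0 when the clamp is moved over a notch.
- pawl: Steel pawl, part of the lever: 14 (x) x 7 (y) x 10 (z) mm, origin at its centre, on the clamp's middle in y. At rest it points to +x, 7 mm deep in a notch. It is damaged by more than 30 N.
- plunger (a joint): Compression of the sprung jaw, in m: 0 free, 0.028 bottomed out; spring 280 N/m, 0.6 N at first touch, 8.4 N bottomed. Well compressed: 0.003 to 0.026. That range is longer than the notch spacing, so there is always a notch that suits.
- jaw: Cork-faced jaw plate on the clamp's sprung plunger, 50 (x) x 10 (y) x 20 (z) mm, origin at its centre; its +y face pushes the block. Free, its face is 73 mm ahead (+y) of the clamp's centre. More than 14 N on the block crushes it.
- block: Loose dark wooden neck block, 60 (x) x 90 (y) x 30 (z) mm, 0.12 kg, origin at the centre of its underside. It lies on the jig's base between the ledges, 12 to 28 mm short of the fence. Home against the fence its origin is at jig y = 125 mm.
- sander: Bystander: cork sanding block 30 x 55 x 22 mm on the jig's base, -x side. Origin under its centre.
- tuner_knob: Bystander: small brass knob, 22 mm wide, 20 mm high, on the jig's base beside the notched strip's end, +x side.
- glue: Bystander: white glue bottle, 60 mm wide, 150 mm high.
- tin: Bystander: tin can, 72 mm wide, 90 mm high.
- hammer: Bystander: hammer lying on the bench.
- driver: Bystander: screwdriver lying on the bench.
- hoop: Bystander: wooden ring, 120 mm wide, 20 mm high.
- mug: Bystander: white mug, 80 mm wide, 90 mm high.
There are look-alikes about, which are no part of the job. Of the things like the block, leave any that is orange or pink; of the rest the smaller one is meant.

How it is judged:
On the way, in this order (a step that is already met when the one before it is completed fails the run):
1. the clamp is slid towards the block with its release lever held squeezed (pawl clear, more than 60 mm along) (value of joint lever above 0.0075 m and value of joint carriage above 0.06 m and contact force between the fingers and jig above 1 N), for 0.2 s.
2. the sprung jaw presses the block home against the fence (y of block in the frame of jig above 0.123 m and value of joint plunger above 0.003 m), for 0.2 s.
At the end, for the whole second after the job is handed in: The lever is let go with the pawl in a notch (lever within 2 mm of rest), the jaw's spring is compressed 3 to 26 mm, the block lies flat on the base, square to the jig within 0.05 rad and within 2 mm of the fence, and all is at rest (all of step 2 and value of joint lever below 0.002 m and value of joint plunger below 0.026 m and z of block in the frame of jig below 0.022 m and angle between the y axis of block and the y axis of jig, either way round below 0.05 rad and velocity of joint carriage between -0.005 and 0.005 m/s and linear speed of block below 0.01 m/s); the robot touches nothing.
It fails at once if the jaw presses on the block with more than 14 N (contact force between jaw and block above 14 N).
It fails at once if the clamp is forced against its caught pawl: more than 30 N on the pawl (contact force between pawl and anything else above 30 N).
It fails at once if a bystander is moved more than 15 mm (distance of any of sander, tuner_knob, glue, tin, hammer, driver, hoop, mug from where it was at the start of the episode above 0.015 m).
It also fails if it takes over 45 s, if anything falls off the work surface, if the arm or the gripper's body presses on something with over 40 N, if the wrist force passes 120 N, or if a joint passes its speed limit or range.

## Robot

A 6-joint arm with a two-finger parallel gripper is mounted at the origin on the work surface. World frame = base frame: x ahead of the robot, y to its left, z up, the work surface at z = 0. Lengths are in m, angles in rad, forces in N, time in s.
With the tool pointing down it reaches from about 0.25 to 0.775 m from the base axis. Payload 4 kg.
Tool frame: the origin (TCP) lies at the very end of the fingers, on their centre line; the grasp point (between the pads) lies hold_point_z behind it (hold_point_z is the distance from the TCP to the grasp point, in m); z points along the fingers, y is the direction in which the jaws open and shut (so a half turn about z gives the same grasp; the last joint's range is limited). The gripper opens to 94 mm and grips with 3 to 60 N. Pads are 16 mm wide; open, the fingers measure 119 mm over their backs; the gripper's body (75 mm by 177 mm) begins 78 mm behind the grasp point.
Start: joints at [-1.405, 0.087, 1.371, -0, 1.684, -0.103], TCP at [0.146, -0.53, 0.185] pointing down, gripper open.
Joint ranges: [-3.1, 3.1], [-0.76, 2.03], [0.27, 2.55], [-1.08, 4.22], [0.17, 2.65], [-2.57, 2.57]. Speed limits (rad/s): [2.79, 2.79, 3.14, 3.14, 3.14, 3.14].

## Interface

Orientations are given as [roll, pitch, yaw] about the fixed x, y, z axes, in that order (R = Rz(yaw) Ry(pitch) Rx(roll)).
In Python, from bench import * gives the robot as it stands.
- The arm moves only by the tool step_arm, never from a script. Its argument "increments" is text: rows parted by semicolons, each of 6 numbers parted by spaces: the shift along the tool's x, y, z in cm, then the turn, a rotation vector about the tool's x, y, z in rad. A call has 1 to 5 rows; each row shifts and turns the commanded pose from where the row before left it, along the tool's axes as they then stand; what a row does not reach is not made up. A row lasts 1/10 s, in which the tool goes at most 50 mm and 8.59 degrees, less where a joint would pass 70% of its speed; a pose out of reach is approached as far as the arm can. A call is refused whole if a number of a shift passes 5 or a number of a turn 0.15, either way. A call with a gripper value outside its range is refused whole. "claw" is the gripper's target within -1 to 1 (shut at 1, half-way at 0, fully open at -1), set as the call begins (left out, the last holds). The fingers move at their own pace and stop on an object; the grip force is fixed at half the most. Time passes only in rows, so rows that do not move let the fingers close. It gives the time, the measured TCP pose, the force and the opening at its end, in the units of the state.
- get_obs(): the state, without advancing time (a new reading comes with each control period).
- snapshot(name): name is "scene" or "top" or "wrist"; returns the picture (400x640x3 uint8, red, green, blue); there is no depth.
- calibration(name): a dict with "camera_matrix" (3x3 intrinsics, pixels), "k1" (the pictures are not rectified: a ray, as slopes to the right and down, at radius r is drawn at 1 + k1 r^2 times it, then the intrinsics apply), "eye" and "orientation" of the camera in the world; the wrist camera has in their place "tool_from_camera" (4x4, takes a point from camera to tool coordinates, whose origin is the TCP and whose axes are the flange's). Camera axes: x right, y up, looking along -z (the intrinsics and any distortion apply to the point x, -y, -z); pixel columns grow to the right and rows downward; lengths in m; the calibration is good to about 2 mm. A picture is of the moment at which its call begins: read the wrist's pose just before it. calibration takes no time and is no camera call.
- close_job(): hands the job in, once; it reports no verdict.
The state is a dict: "time": time; "joint_positions": joint angles; "qvel": joint speeds; "joint_torque": joint torques, N m; "tool_pos": TCP position; "ee_rot": TCP orientation; "wrist_force": force on the tool from outside, world axes, zero at the start; "wrist_torque": the same for the moment, N m; "width": finger opening in m.
Only numpy, scipy, OpenCV 4.12 (cv2) and the standard library are available. Lean on these libraries where they do the work, as an engineer would, in place of code of your own. Each camera call takes 0.05 s, during which the arm holds its last target. There are 200 camera calls.

## Working session

There is one attempt and no reset: what is moved stays moved. The work goes in short steps, Python scripts to look and compute and a tool call to move; the robot and the scene stay as the last step left them, time stands still between calls to the robot, and variables do not carry over. Pictures are saved under pics/ and viewed, about 8 in all and at most 12, crops included, and the job is handed in when it is done.

Besides the shell and the picture viewer there is one more tool, called as name(argument=value, ...), one argument or row to a line, values as JSON. step_arm: Moves the arm, as the interface text tells. Its arguments: {"type":"object","properties":{"increments":{"type":"string"},"claw":{"type":"number"}},"required":["increments"]}

```bash
ls; mkdir -p pics; python3 - <<'E'
from bench import *
import cv2
for n in ("scene","top"):
    im=snapshot(n); cv2.imwrite(f"pics/{n}0.png",im[:,:,::-1]); c=calibration(n); print(n,c)
o=get_obs(); print(o)
print(calibration("wrist"))
E
```

```text
pics
scene {'camera_matrix': array([[494.04198339,   0.        , 322.8157718 ],
       [  0.        , 494.04198339, 192.61766903],
       [  0.        ,   0.        ,   1.        ]]), 'k1': -0.08039149237787674, 'eye': array([1.45186604, 0.42164468, 1.05694567]), 'orientation': array([0.81832815, 0.0212861 , 2.01243655])}
top {'camera_matrix': array([[481.30333407,   0.        , 311.33604486],
       [  0.        , 481.30333407, 191.14773407],
       [  0.        ,   0.        ,   1.        ]]), 'k1': 0.04155973568735942, 'eye': array([ 0.373722  , -0.02383781,  1.50576943]), 'orientation': array([ 0.10547996, -0.00344603, -1.57868896])}
{'time': 0.1, 'joint_positions': array([-1.40512314e+00,  8.79326350e-02,  1.37208095e+00,  7.87275233e-06,
        1.68358520e+00, -1.03088457e-01]), 'qvel': array([-0.00030235, -0.00154088, -0.00418803,  0.00045142,  0.0004187 ,
        0.00117183]), 'joint_torque': array([ 1.03837789e-03, -3.41253018e+01, -3.03301585e+01,  7.18314294e-02,
        3.03900533e-02, -9.86751911e-05]), 'tool_pos': array([ 0.1459639 , -0.52973769,  0.18420433]), 'ee_rot': array([-3.13959798e+00, -2.14225696e-04,  2.68762311e-01]), 'wrist_force': array([ 0.34102477, -0.04612997, -0.96675888]), 'wrist_torque': array([ 0.01062398, -0.01253287,  0.00169931]), 'width': 0.094277372227054}
{'camera_matrix': array([[294.44053898,   0.        , 316.73637938],
       [  0.        , 294.44053898, 198.29653475],
       [  0.        ,   0.        ,   1.        ]]), 'k1': -0.04035446992709492, 'tool_from_camera': array([[ 3.67959224e-04,  9.63203802e-01,  2.68771838e-01,
         7.84510602e-02],
       [ 9.99999926e-01, -3.85215262e-04,  1.14655154e-05,
        -7.49719053e-04],
       [ 1.14578642e-04,  2.68771814e-01, -9.63203872e-01,
        -1.99367958e-01],
       [ 0.00000000e+00,  0.00000000e+00,  0.00000000e+00,
         1.00000000e+00]])}
```

View pics/top0.png

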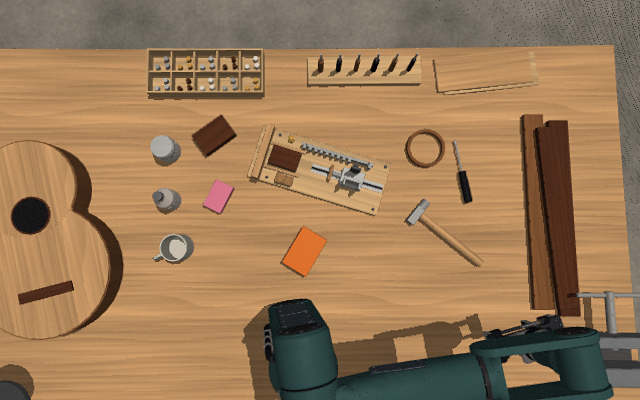

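View pics/scene0.png

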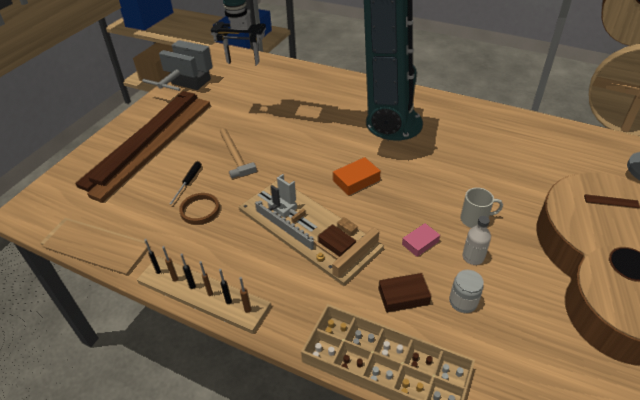

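Dark candidates: the block in the jig (285,160) and the larger dark block outside it (214,136). Orange (304,251) and pink (219,197) are excluded. The one in the jig is smaller and fits; I'll confirm it in a crop.

```bash
cat > h.py <<'E'
import numpy as np, cv2
from bench import *
from scipy.spatial.transform import Rotation as R
def cam(n,obs=None):
    c=calibration(n)
    if n=="wrist":
        T=np.eye(4); T[:3,:3]=R.from_euler('xyz',obs['ee_rot']).as_matrix(); T[:3,3]=obs['tool_pos']
        T=T@c['tool_from_camera']; return c,T[:3,:3],T[:3,3]
    return c,R.from_euler('xyz',c['orientation']).as_matrix(),np.array(c['eye'])
def ray(n,px,z,obs=None):
    c,Rm,e=cam(n,obs); K=c['camera_matrix']; out=[]
    for u,v in np.atleast_2d(px):
        d=cv2.undistortPoints(np.array([[[u,v]]],float),K,np.array([c['k1'],0,0,0.]))[0,0]
        r=Rm@np.array([d[0],-d[1],-1]); out.append(e+r*(z-e[2])/r[2])
    return np.array(out)
def proj(n,P,obs=None):
    c,Rm,e=cam(n,obs); q=(np.atleast_2d(P)-e)@Rm; s=q[:,:2]/-q[:,2:]*[1,-1]
    s=s*(1+c['k1']*(s**2).sum(1,keepdims=True)); K=c['camera_matrix']; return s*[K[0,0],K[1,1]]+K[:2,2]
E
python3 - <<'E'
import cv2
im=cv2.imread('pics/top0.png')[110:225,190:400]
cv2.imwrite('pics/crop0.png',cv2.resize(im,None,fx=3.8,fy=3.8,interpolation=cv2.INTER_CUBIC))
E
```

```text
(no output)
```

View pics/crop0.png

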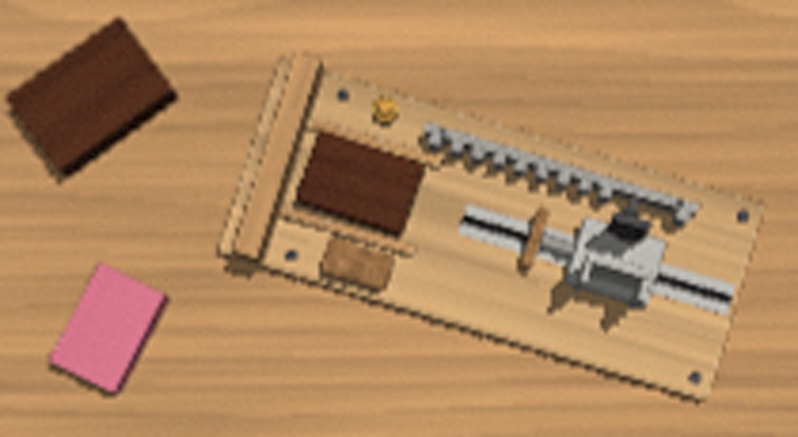

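```bash
python3 - <<'E'
from h import *
f=lambda p:np.array(p,float)/3.8+[190,110]-0.35
B=ray("top",f([(765,203),(702,402)]),.018); F=ray("top",f([(323,62),(265,262)]),.063)
print(B,F); 
obs=get_obs()
J=[(85,-210),(-85,-210),(85,170),(-85,170)]; W=np.vstack([B,F])[:,:2]
A=np.array(J)/1000.; a=A-A.mean(0); w=W-W.mean(0)
th=np.arctan2((a[:,0]*w[:,1]-a[:,1]*w[:,0]).sum(),(a*w).sum()); Rm=np.array([[np.cos(th),-np.sin(th)],[np.sin(th),np.cos(th)]])
o=W.mean(0)-Rm@A.mean(0); print("yaw",th,"org",o,"res",W-(A@Rm.T+o))
g=f([(600,240)]) # clamp top
for z in (.04,.05,.117): print((ray("top",f([(615,262)]),z)[0,:2]-o)@Rm)
b=ray("top",f([(318,133),(297,205),(403,236),(425,165)]),.048); print((b[:,:2]-o)@Rm)
E
```

```text
[[ 0.61756066 -0.27978374  0.018     ]
 [ 0.45422733 -0.22448373  0.018     ]] [[0.72746613 0.08045357 0.063     ]
 [0.56572367 0.12657048 0.063     ]]
yaw -0.30187165728207355 org [ 0.5971906  -0.05521522] res [[ 0.00164824  0.00120679]
 [ 0.0006278   0.0059645 ]
 [-0.00142324 -0.00137294]
 [-0.0008528  -0.00579835]]
[ 0.0001674 -0.1031281]
[-0.00135303 -0.1026734 ]
[-0.01153991 -0.09962695]
[[ 0.03016918  0.15689403]
 [-0.03099665  0.15556008]
 [-0.03031182  0.06646629]
 [ 0.03023232  0.06642396]]
```

step_arm(
  increments="0 0 0 0 0 -0.143; 0 0 0 0 0 -0.143; 0 0 0 0 0 -0.143; 0 0 0 0 0 -0.143; 0 0 0 0 0 -0.143",
  claw=-1,
)

```text
time: 0.6
tool_pos: [0.146, -0.5299, 0.1846]
ee_rot: [-3.141, -0.001, 0.99]
wrist_force: [-0.5, 0.7, 0.9]
width: 0.094
```

step_arm(
  increments="0 0 0 0 0 -0.143; 0 0 0 0 0 -0.143; 4 2.4 0 0 0 0; 4 2.4 0 0 0 0; 4 2.4 0 0 0 0",
)

```text
time: 1.1
tool_pos: [0.251, -0.4357, 0.1845]
ee_rot: [-3.141, -0.001, 1.268]
wrist_force: [0.5, -0.0, 0.3]
width: 0.094
```

step_arm(
  increments="4 2.4 0 0 0 0; 4 2.4 0 0 0 0; 4 2.4 0 0 0 0; 4 2.4 0 0 0 0; 4 2.4 0 0 0 0",
)

```text
time: 1.6
tool_pos: [0.4252, -0.2799, 0.1849]
ee_rot: [-3.141, -0.0, 1.27]
wrist_force: [0.6, -0.8, 0.3]
width: 0.0942
```

step_arm(
  increments="4 2.4 0 0 0 0; 4 2.4 0 0 0 0; 4 2.4 0 0 0 0; 4 2.4 0 0 0 0; 0 0 0 0 0 0",
)

```text
time: 2.1
tool_pos: [0.566, -0.1528, 0.1835]
ee_rot: [-3.14, -0.002, 1.277]
wrist_force: [0.7, 0.3, -0.4]
width: 0.0938
```

```bash
python3 - <<'E'
from h import *
import json
o=get_obs(); im=snapshot("wrist"); cv2.imwrite("pics/w1.png",im[:,:,::-1])
json.dump({k:np.array(v).tolist() for k,v in o.items()},open('w1.json','w')); print(o)
E
```

```text
{'time': 2.1, 'joint_positions': array([-0.36170232,  0.16997602,  1.28202847,  0.00210236,  1.69145468,
       -0.06720041]), 'qvel': array([-0.0743554 , -0.03756442,  0.04027869, -0.06692939,  0.02663853,
       -0.04526162]), 'joint_torque': array([  1.27780985, -37.56294608, -31.10296726,   0.42738128,
        -0.14789585,   0.27915462]), 'tool_pos': array([ 0.56602156, -0.15280978,  0.18353814]), 'ee_rot': array([-3.13987079e+00, -2.20815030e-03,  1.27654362e+00]), 'wrist_force': array([ 0.66611391,  0.34125079, -0.36003484]), 'wrist_torque': array([-0.11744874, -0.01799308, -0.0330123 ]), 'width': 0.09381976277365583}
```

View pics/w1.png

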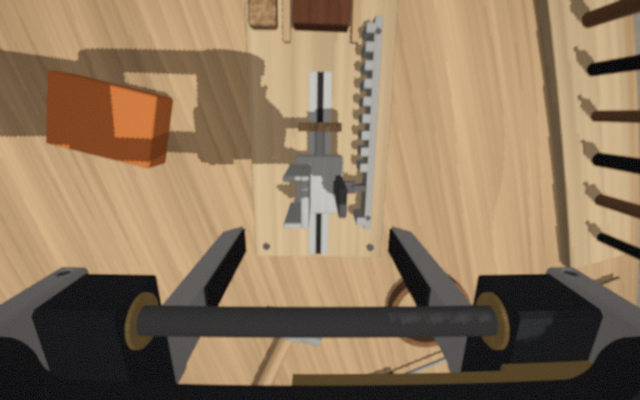

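```bash
python3 - <<'E'
import cv2
im=cv2.imread('pics/w1.png')[110:262,240:400]
a=cv2.resize(im,None,fx=3.9,fy=3.9,interpolation=cv2.INTER_CUBIC)
cv2.imwrite('pics/crop1.png',a)
E
```

```text
(no output)
```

View pics/crop1.png

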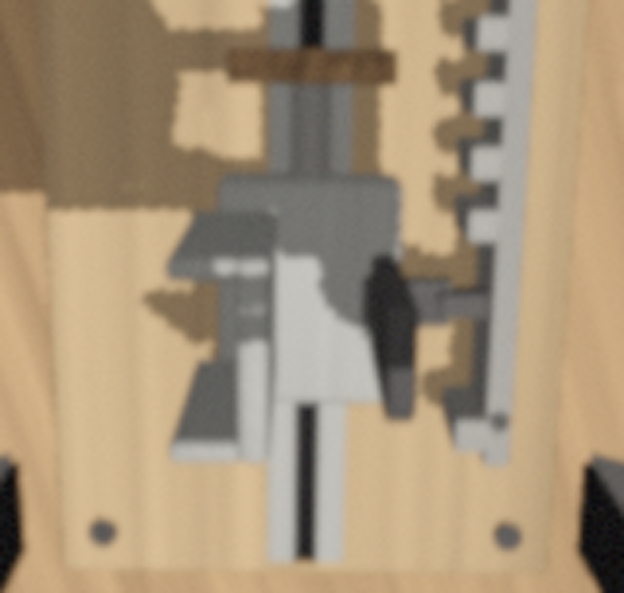

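```bash
python3 - <<'E'
from h import *
import json
o=json.load(open('w1.json'))
th=-.30187;Rm=np.array([[np.cos(th),-np.sin(th)],[np.sin(th),np.cos(th)]]);og=np.array([.59719,-.05522])
f=lambda p:np.array(p,float)/3.9+[240,110]-0.37
def J(p,z): return ((ray("wrist",f(p),z,o)[:,:2]-og)@Rm*1000).round(1)
print("base",J([(68,570),(548,570)],.018),"screws",J([(103,532),(508,536)],.018))
print("cheeks top y 258/460",J([(268,258),(268,460),(172,275),(172,460)],.117))
print("lever",J([(400,418),(388,370),(412,370)],.117))
print("strip end",J([(497,463),(525,0)],.054), "tooth edges", J([(470,242),(470,210),(472,178),(472,147),(474,115),(474,82),(476,50),(476,17)],.054), "pawl",J([(440,305),(485,305)],.05))
print("tcp",(np.array(o['tool_pos'])[:2]-og)@Rm*1000, "bodyends",J([(310,178),(325,404)],.04))
E
```

```text
base [[ -81.9 -207. ]
 [  86.1 -205.5]] screws [[ -69.  -192.3]
 [  71.3 -192.6]]
cheeks top y 258/460 [[  -9.   -76.1]
 [  -9.  -126.9]
 [ -31.7  -80.4]
 [ -32.7 -127.1]]
lever [[  23.3 -115.6]
 [  20.  -103.4]
 [  25.8 -103.3]]
strip end [[  59.3 -151.6]
 [  60.   -15.5]] tooth edges [[ 47.8 -83.2]
 [ 47.4 -73.9]
 [ 47.5 -64.7]
 [ 47.1 -55.9]
 [ 47.3 -46.9]
 [ 46.9 -37.8]
 [ 47.  -29. ]
 [ 46.6 -20.2]] pawl [[  40.3 -103. ]
 [  53.8 -102.9]]
tcp [  -0.74503118 -102.4435537 ] bodyends [[   1.3  -66.8]
 [   6.7 -137.7]]
```

The block in the jig, at crop (360,180), is the smaller dark one. The wrist crop shows the plate and cheeks at x 170–270, the lever at x 370–412 and the notches alternating at y 17–242. The TCP is already well centred (clamp centre about -102, with the squeezed centre at about x -0.5), so I'll descend. The pawl needs about +123 mm to reach the notch that gives around 10 mm compression.

step_arm(
  increments="0 0 3.3 0 0 0; 0 0 3.3 0 0 0; 0 0 3 0 0 0; 0 0 0 0 0 0",
)

```text
time: 2.55
tool_pos: [0.5587, -0.1571, 0.0836]
ee_rot: [-3.13, -0.0, 1.268]
wrist_force: [-0.7, -0.2, -0.6]
width: 0.094
```

step_arm(
  increments="0 0 0 0 0 0; 0 0 0 0 0 0; 0 0 0 0 0 0; 0 0 0 0 0 0; 0 0 0 0 0 0",
  claw=1,
)

```text
time: 3.05
tool_pos: [0.5642, -0.1576, 0.0904]
ee_rot: [3.139, 0.0, 1.27]
wrist_force: [4.5, -1.6, 2.9]
width: 0.0572
```

step_arm(
  increments="0 0 0 0 0 0; 0 0 0 0 0 0; 0 0 0 0 0 0; 0 0 0 0 0 0; 0 0 0 0 0 0",
)

```text
time: 3.55
tool_pos: [0.5648, -0.1577, 0.0904]
ee_rot: [3.138, 0.0, 1.27]
wrist_force: [2.6, -0.5, 1.4]
width: 0.0307
```

step_arm(
  increments="0 0 0 0 0 0; 0 0 0 0 0 0; 0 0 0 0 0 0; 0 0 0 0 0 0; 0 0 0 0 0 0",
)

```text
time: 4.05
tool_pos: [0.5648, -0.1577, 0.0904]
ee_rot: [3.138, 0.0, 1.27]
wrist_force: [4.6, -1.1, 4.5]
width: 0.0305
```

step_arm(
  increments="0.5 0 0 0 0 0; 1 0 0 0 0 0; 1 0 0 0 0 0; 1 0 0 0 0 0; 1 0 0 0 0 0",
)

```text
time: 4.55
tool_pos: [0.5772, -0.1183, 0.0904]
ee_rot: [3.138, 0.007, 1.268]
wrist_force: [2.9, -8.9, 4.1]
width: 0.0307
```

step_arm(
  increments="1 0 0 0 0 0; 1 0 0 0 0 0; 0.5 0 0 0 0 0; 0.5 0 0 0 0 0; 0.5 0 0 0 0 0",
)

```text
time: 5.05
tool_pos: [0.5877, -0.0849, 0.0904]
ee_rot: [3.138, 0.007, 1.268]
wrist_force: [3.0, -9.1, 4.6]
width: 0.0306
```

```bash
python3 - <<'E'
from h import *
import json
o=get_obs(); im=snapshot("wrist"); im2=snapshot("top")
json.dump({k:np.array(v).tolist() for k,v in o.items()},open('w2.json','w')); print(o['tool_pos'],o['wrist_force'],o['width'])
a=cv2.resize(im[:,:,::-1][0:250,200:440],None,fx=2.2,fy=2.2,interpolation=cv2.INTER_CUBIC); 
cv2.imwrite("pics/w2.png",im[:,:,::-1]);cv2.imwrite("pics/w2c.png",a); cv2.imwrite("pics/top2.png",im2[:,:,::-1])
E
```

```text
[ 0.58766705 -0.08494978  0.09039234] [ 2.95154055 -9.11383787  4.62437642] 0.0306024625885018
```

View pics/w2c.png

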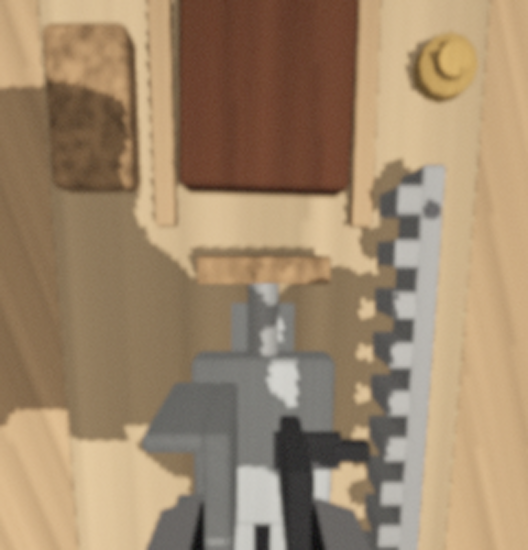

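```bash
python3 - <<'E'
from h import *
import json
o=json.load(open('w2.json'))
th=-.30187;Rm=np.array([[np.cos(th),-np.sin(th)],[np.sin(th),np.cos(th)]]);og=np.array([.59719,-.05522])
f=lambda p:np.array(p,float)/2.2+[200,0]-0.27
def J(p,z): return ((ray("wrist",f(p),z,o)[:,:2]-og)@Rm*1000).round(1)
print("tcp",(np.array(o['tool_pos'])[:2]-og)@Rm*1000)
print("ledge ends (jig 55)",J([(165,226),(362,226)],.028),"strip end",J([(433,166)],.054))
print("teeth",J([(407,202),(407,252),(400,303),(398,352),(395,405),(390,455)],.054)[:,1])
print("pawl",J([(345,450),(368,450)],.049),"jaw face",J([(262,252)],.043),"body front",J([(262,355)],.04))
print("block near bottom/top",J([(265,192)],.018),J([(265,186)],.048))
E
```

```text
tcp [ -0.25349936 -31.21669685]
ledge ends (jig 55) [[-35.8  58.9]
 [ 40.2  58.9]] strip end [[59.5 77.7]]
teeth [ 65.9  49.2  31.6  13.9  -5.9 -25.5]
pawl [[ 33.7 -25. ]
 [ 42.7 -25. ]] jaw face [[ 1.4 49.1]] body front [[ 1.5 10.7]]
block near bottom/top [[ 2.8 72.1]] [[ 2.4 71.5]]
```

step_arm(
  increments="0.6 0 0 0 0 0; 0.6 0 0 0 0 0; 0.6 0 0 0 0 0; 0.5 0 0 0 0 0; 0.4 0 0 0 0 0",
)

```text
time: 5.65
tool_pos: [0.5956, -0.0596, 0.0904]
ee_rot: [3.137, 0.008, 1.268]
wrist_force: [3.1, -9.4, 3.3]
width: 0.0311
```

step_arm(
  increments="0.4 0 0 0 0 0; 0.4 0 0 0 0 0; 0.3 0 0 0 0 0; 0.3 0 0 0 0 0; 0.3 0 0 0 0 0",
)

```text
time: 6.15
tool_pos: [0.6005, -0.0442, 0.0904]
ee_rot: [3.138, 0.009, 1.268]
wrist_force: [1.6, -11.6, 4.3]
width: 0.031
```

step_arm(
  increments="0.2 0 0 0 0 0; 0 0 0 0 0 0; 0 0 0 0 0 0",
)

```text
time: 6.45
tool_pos: [0.6011, -0.0422, 0.0904]
ee_rot: [3.137, 0.009, 1.268]
wrist_force: [2.8, -9.6, 4.9]
width: 0.0312
```

```bash
python3 - <<'E'
from h import *
import json
o=get_obs(); im=snapshot("wrist"); im2=snapshot("top")
json.dump({k:np.array(v).tolist() for k,v in o.items()},open('w3.json','w'))
th=-.30187;Rm=np.array([[np.cos(th),-np.sin(th)],[np.sin(th),np.cos(th)]]);og=np.array([.59719,-.05522])
print("tcp",(np.array(o['tool_pos'])[:2]-og)@Rm*1000,o['wrist_force'],np.array(o['wrist_force'])[:2]@Rm,o['width'])
a=cv2.resize(im[:,:,::-1][0:250,200:440],None,fx=2.2,fy=2.2,interpolation=cv2.INTER_CUBIC); 
cv2.imwrite("pics/w3c.png",a); cv2.imwrite("pics/top3.png",im2[:,:,::-1])
E
```

```text
tcp [-0.11609134 13.5568469 ] [ 2.83607727 -9.6361867   4.85295553] [ 5.57273383 -8.35727623] 0.03118046848651634
```

View pics/w3c.png

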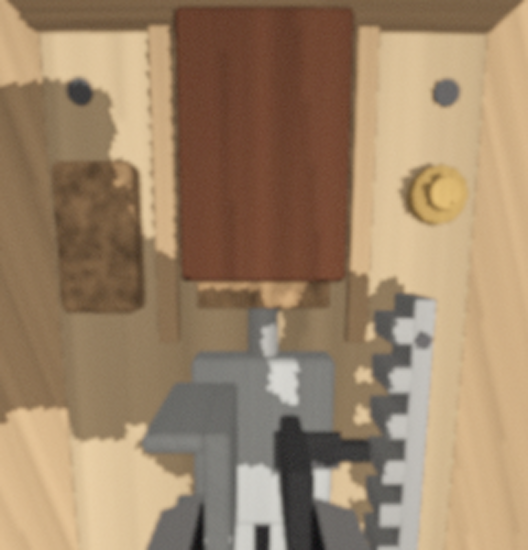

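```bash
python3 - <<'E'
from h import *
import json
o=json.load(open('w3.json')); a=cv2.imread('pics/w3c.png',0)
th=-.30187;Rm=np.array([[np.cos(th),-np.sin(th)],[np.sin(th),np.cos(th)]]);og=np.array([.59719,-.05522])
f=lambda p:np.array(p,float)/2.2+[200,0]-0.27
J=lambda p,z:((ray("wrist",f(p),z,o)[:,:2]-og)@Rm*1000).round(1)
c=proj("wrist",[*(og+Rm@np.array([.0530,.0198])),.054],o); print(((c-[200,0]+.27)*2.2))
ys=np.arange(300,520,4); xs=(408-(ys-330)*0.10).astype(int)
for y,x in zip(ys,xs): print(y,x,J([(x,y)],.054)[0],a[y,x-4:x+5].mean().round(), a[y,340:350].mean().round())
E
```

```text
[[396.79310463 453.42158601]]
300 411 [54.8 77.3] 95.0 109.0
304 410 [54.5 75.9] 94.0 109.0
308 410 [54.6 74.5] 97.0 108.0
312 409 [54.3 73.1] 92.0 108.0
316 409 [54.4 71.7] 114.0 109.0
320 409 [54.5 70.2] 185.0 110.0
324 408 [54.2 68.8] 195.0 108.0
328 408 [54.3 67.4] 195.0 107.0
332 407 [54.1 65.9] 196.0 107.0
336 407 [54.1 64.5] 195.0 108.0
340 407 [54.2 63. ] 191.0 111.0
344 406 [53.9 61.6] 138.0 121.0
348 406 [54.  60.1] 90.0 122.0
352 405 [53.8 58.6] 85.0 122.0
356 405 [53.8 57.2] 86.0 122.0
360 405 [53.9 55.7] 87.0 122.0
364 404 [53.7 54.2] 99.0 122.0
368 404 [53.7 52.7] 161.0 122.0
372 403 [53.5 51.2] 194.0 122.0
376 403 [53.6 49.7] 196.0 122.0
380 403 [53.6 48.2] 196.0 122.0
384 402 [53.4 46.7] 195.0 123.0
388 402 [53.5 45.2] 192.0 122.0
392 401 [53.2 43.7] 155.0 123.0
396 401 [53.3 42.2] 90.0 123.0
400 401 [53.4 40.7] 86.0 123.0
404 400 [53.1 39.1] 86.0 123.0
408 400 [53.2 37.6] 88.0 123.0
412 399 [52.9 36.1] 107.0 123.0
416 399 [53.  34.5] 176.0 124.0
420 399 [53.1 33. ] 194.0 123.0
424 398 [52.8 31.4] 195.0 122.0
428 398 [52.9 29.9] 195.0 123.0
432 397 [52.6 28.3] 193.0 118.0
436 397 [52.7 26.7] 181.0 108.0
440 397 [52.8 25.1] 117.0 67.0
444 396 [52.5 23.6] 84.0 52.0
448 396 [52.6 22. ] 87.0 60.0
452 395 [52.3 20.4] 90.0 61.0
456 395 [52.4 18.8] 92.0 59.0
460 395 [52.5 17.2] 139.0 87.0
464 394 [52.2 15.5] 190.0 169.0
468 394 [52.3 13.9] 193.0 188.0
472 393 [52.  12.3] 192.0 188.0
476 393 [52.1 10.7] 191.0 195.0
480 393 [52.2  9. ] 187.0 196.0
484 392 [51.9  7.4] 140.0 198.0
488 392 [52.   5.7] 85.0 198.0
492 391 [51.7  4.1] 90.0 198.0
496 391 [51.8  2.4] 90.0 197.0
500 391 [51.9  0.8] 95.0 190.0
504 390 [51.6 -0.9] 147.0 185.0
508 390 [51.7 -2.6] 188.0 138.0
512 389 [51.4 -4.3] 190.0 104.0
516 389 [51.5 -6. ] 190.0 106.0
```

The block is home against the fence: its far edge is at crop y≈8 and the jaw touches its near face at y≈282. The pawl (y≈450) sits over the notch spanning rows 440–460, perhaps 1 mm short. I'll nudge 1 mm and release to just past rest width.

step_arm(
  increments="0.1 0 0 0 0 0; 0 0 0 0 0 0; 0 0 0 0 0 0",
)

```text
time: 6.85
tool_pos: [0.6013, -0.0417, 0.0904]
ee_rot: [3.138, 0.01, 1.267]
wrist_force: [2.5, -10.3, 4.6]
width: 0.0308
```

step_arm(
  increments="0 0 0 0 0 0; 0 0 0 0 0 0; 0 0 0 0 0 0",
  claw=-0.25,
)

```text
time: 7.15
tool_pos: [0.6005, -0.0377, 0.0893]
ee_rot: [-3.141, 0.003, 1.268]
wrist_force: [1.8, -1.0, 0.3]
width: 0.0517
```

```bash
python3 - <<'E'
from h import *
import json
o=get_obs(); im=snapshot("wrist")
json.dump({k:np.array(v).tolist() for k,v in o.items()},open('w4.json','w'))
th=-.30187;Rm=np.array([[np.cos(th),-np.sin(th)],[np.sin(th),np.cos(th)]]);og=np.array([.59719,-.05522])
print(o['time'],"tcp",(np.array(o['tool_pos'])[:2]-og)@Rm*1000,np.array(o['wrist_force'])[:2]@Rm,o['width'])
a=im[:,:,::-1][150:270,260:400]; cv2.imwrite("pics/w4c.png",cv2.resize(a,None,fx=4,fy=4,interpolation=cv2.INTER_CUBIC)); cv2.imwrite("pics/w4.png",im[:,:,::-1])
E
```

```text
7.15 tcp [-2.04793531 17.67698581] [ 2.03022348 -0.37964983] 0.051655629252639355
```

View pics/w4c.png

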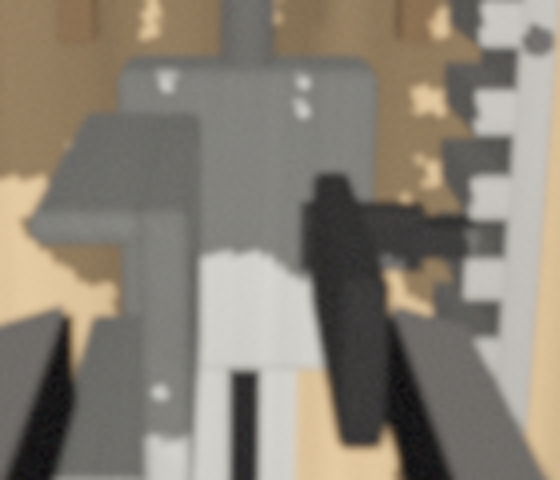

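The pawl at crop (440–500, 235) reaches into the notch. I'll open fully, rise and check from above.

step_arm(
  increments="0 0 0 0 0 0; 0 0 0 0 0 0; 0 0 0 0 0 0; 0 0 0 0 0 0",
  claw=-1,
)

```text
time: 7.6
tool_pos: [0.6001, -0.0354, 0.0884]
ee_rot: [-3.139, 0.0, 1.27]
wrist_force: [-0.1, -0.2, -0.6]
width: 0.0874
```

step_arm(
  increments="0 0 -1 0 0 0; 0 0 -3 0 0 0; 0 0 -3 0 0 0; 0 0 -3 0 0 0; 0 0 0 0 0 0",
)

```text
time: 8.1
tool_pos: [0.6037, -0.0362, 0.1961]
ee_rot: [3.131, -0.002, 1.27]
wrist_force: [-0.0, 0.5, 0.0]
width: 0.0939
```

step_arm(
  increments="0 0 0 0 0 0; 0 0 0 0 0 0; 0 0 0 0 0 0",
)

```text
time: 8.4
tool_pos: [0.6, -0.0358, 0.1871]
ee_rot: [-3.138, 0.001, 1.27]
wrist_force: [-0.1, -0.1, -0.2]
width: 0.0938
```

```bash
python3 - <<'E'
from h import *
import json
o=get_obs(); im=snapshot("wrist"); t=snapshot("top")
json.dump({k:np.array(v).tolist() for k,v in o.items()},open('w5.json','w'))
th=-.30187;Rm=np.array([[np.cos(th),-np.sin(th)],[np.sin(th),np.cos(th)]]);og=np.array([.59719,-.05522])
print(o['time'],"tcp",(np.array(o['tool_pos'])[:2]-og)@Rm*1000,o['tool_pos'],np.array(o['wrist_force']),o['width'])
cv2.imwrite("pics/top5.png",t[:,:,::-1]); cv2.imwrite("pics/w5.png",im[:,:,::-1])
a=im[:,:,::-1][60:260,235:405]; cv2.imwrite("pics/w5c.png",cv2.resize(a,None,fx=3,fy=3,interpolation=cv2.INTER_CUBIC))
E
```

```text
8.4 tcp [-3.04824399 19.38774275] [ 0.60004369 -0.03580267  0.18708422] [-0.11844055 -0.12890895 -0.15252751] 0.09381772565627572
```

View pics/w5c.png

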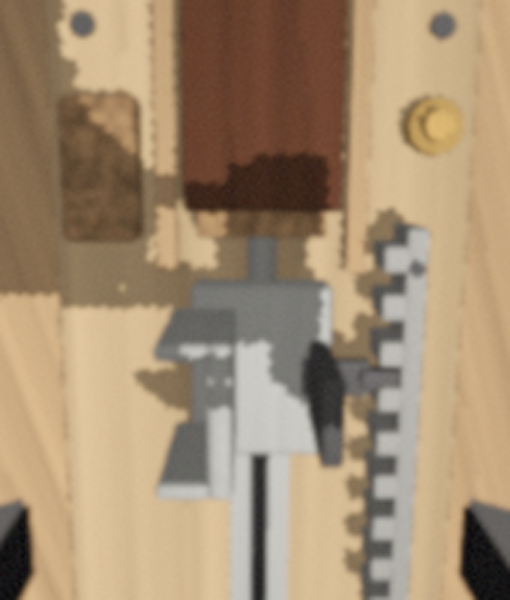

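```bash
python3 - <<'E'
from h import *
import json
o=json.load(open('w5.json'))
th=-.30187;Rm=np.array([[np.cos(th),-np.sin(th)],[np.sin(th),np.cos(th)]]);og=np.array([.59719,-.05522])
f=lambda p:np.array(p,float)/3+[235,60]-0.33
J=lambda p,z:((ray("wrist",f(p),z,o)[:,:2]-og)@Rm*1000).round(1)
print("block near top edge",J([(185,210),(345,210)],.048),"jaw -y top edge",J([(262,237)],.043),"body",J([(262,284),(268,452)],.04))
print("lever top outer",J([(341,440)],.117),"plate",J([(235,380)],.117),"cheeks",J([(233,352),(233,497)],.117))
print("pawl",J([(400,378)],.05),"notch bottom",J([(405,350),(398,440)],.054),"ledge",J([(347,265)],.028))
for n in ('top0','top3','top5'):
    h=cv2.imread(f'pics/{n}.png')[110:225,190:400].astype(int); print(n,h.shape)
a,b=[cv2.imread(f'pics/{n}.png') for n in('top0','top5')]
d=cv2.absdiff(a,b).max(2)>40; 
for nm,(x,y) in dict(knob=(291,138),sander=(284,180),hoop=(425,147),driver=(462,172),hammer=(445,230),tin=(165,150),glue=(166,199),mug=(176,248)).items(): print(nm,d[y-15:y+15,x-15:x+15].sum())
E
```

```text
block near top edge [[-26.8  83.9]
 [ 33.1  84. ]] jaw -y top edge [[ 2.1 73.6]] body [[  2.3  55.2]
 [  5.2 -13.8]]
lever top outer [[26.7 15.2]] plate [[-7.1 34.8]] cheeks [[-7.7 43.8]
 [-7.8 -4.2]]
pawl [[56.3 20. ]] notch bottom [[57.  31.9]
 [56.  -4.2]] ledge [[36.6 61.4]]
top0 (115, 210, 3)
top3 (115, 210, 3)
top5 (115, 210, 3)
knob 637
sander 646
hoop 0
driver 0
hammer 0
tin 0
glue 0
mug 0
```

```bash
python3 -c "
from bench import *
print(close_job())"
```

```text
the job is handed in; nothing more can be done
None
```

The block is clamped in the jig and the job is handed in; the last moves ended at about 8.4 s. I held the lever squeezed and slid the clamp about 122 mm until the jaw had the block home against the fence. I then let go over a notch, opened the gripper and withdrew.

The last checks, all from the wrist picture after withdrawing:
- **Block:** its near face is 84 mm along, against 83.8 mm expected when home, and it is square to the jig.
- **Spring:** compressed about 9.5 mm, within the 3–26 mm wanted.
- **Pawl:** its tip is at the notch bottom, and the lever's outer face is about 25 mm from the centre line. It would be 26 mm at rest and about 19 mm if the pawl sat on a tooth. I judged this by sight and did not push on the clamp to confirm it.
- **Forces:** the wrist readings while sliding stayed around 10–12 N, and near zero once clear. The jaw and pawl forces were not measured directly.

Three results did not come out clean:
- **Position offset:** the first overhead picture put the jig's y origin about 4 mm off what the wrist camera showed. I worked from the wrist camera.
- **Spring-back:** the arm moved about 4 mm forward when the fingers let go. The later picture shows the pawl still in its notch.
- **Sander and knob:** the overhead before/after comparison showed changes around both. I put that down to the arm and its shadow, since both look undisturbed in the wrist pictures, but I did not measure their positions. The other bystanders showed no change.

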